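# Refit the key box's pull rod and hold its sprung drawer at the pointer

## Task

Pick the steel pull rod off the coin tray and press it level down into the drawer's two forks, centred, until it is fully home and both sprung jaws have snapped back over it. Then pull the drawer out by the rod until the drawer's front face is level with the brass pointer, and finish while still gripping the rod and holding the drawer still there against its spring, touching the rod alone. Leave the bead dish, remote and bottle opener where they are.

Things in the scene. Friction and masses are not known exactly. Their poses are not given: they have to be found in the camera images.
- rod: The drawer's loose pull rod: plain round steel rod, 12 mm diameter, 130 mm long, about 80 g. Origin at its middle on its axis, x along the rod (either end is the same). At the start it lies level across the two notched rests of the coin tray, axis 32 mm above the ledge.
- tray: Blue silicone coin tray fixed to the ledge, 90 (x) by 160 (y) mm, rim 12 mm high. Two rests at y = +-45 mm, each 8 mm thick along y and 32 mm along x, rise to 36 mm, with a notch 14 mm wide and 10 mm deep that carries the rod parallel to the tray's y; 82 mm free between them. Origin at the centre of the underside.
- keybox: Walnut key box fixed to the ledge, 160 (x) by 180 (y) by 70 mm high; its front looks to its own -x. The drawer, fork clip and jaws are carried by it. A steel rail 8 mm high and 12 mm wide runs forward from its right side at y = -105 mm, to x = -190 mm. Origin at the centre of the underside; z up.
- drawer (a joint): How far the drawer is pulled out of the key box along the box's -x, in m: 0 shut, stop at 0.10. A spring pulls it back shut: about 2 N when shut and 60 N/m more, so 4 to 7 N at the pointer. Pulled out only by the rod in the clip.
- clip_seat (a point): Where the middle of the rod lies when seated in the drawer's fork clip; moves with the drawer. 45 mm in front of the drawer's front face, 55 mm above the ledge; x, y, z parallel to the key box's; the seated rod lies along y. The clip is two dark steel forks at y = +-45 mm from here, each 10 mm thick along y, 80 mm free between them.
- fork_left (a point): The rod's axis in the fork at the box's +y (the other is alike); axes as the key box's. Slot 15 mm wide, open upward, its floor 6 mm below this point. Front prong (to -x) rises 27 mm above it, then flares outward to 36 mm up and 19 mm to -x. Behind, a low prong 5 mm high and the jaw's post, 14 to 21 mm to +x and 30 mm up.
- jaw_left (a joint): Angle in rad of the sprung steel jaw of the fork at the box's +y: a flap 18 mm long hinged 25 mm above and 10.5 mm behind (+x of) the seated rod axis, slanting down across the slot. 0 closed; swings down to 0.75 as the rod is pressed straight down past it, then springs back to 0 above the seated rod. Takes about 3 to 8 N to pass.
- jaw_right (a joint): The same for the jaw of the fork at the box's -y.
- drawer_front (a point): The right (-y) upper end of the drawer's front face, 60 mm above the ledge; on the plane of the front face; moves with the drawer; axes parallel to the key box's.
- pointer_tip (a point): Tip of the brass pointer, the mark: a slim arm (4 mm wide, its centre line at this point) 60 mm above the ledge that points across (+y) to the drawer's right edge, on a rider fixed on the rail; its post is 64 mm high. Axes parallel to the key box's. It stands 40 to 75 mm in front of the shut drawer's face.
- dish: Loose round glass dish of beads, 104 mm across, 30 mm high. Origin at the centre of its underside. Bystander.
- remote: Loose black remote control, 150 by 42 by 18 mm, x along it. Origin at the centre of its underside. Bystander.
- opener: Loose chrome bottle opener, 130 by 36 by 8 mm, x along it, loop at +x. Origin in its underside, 70 mm from the handle's end. Bystander.

How it is judged:
By the outcome, as a careful person would: the job done as asked, in the order asked, and still so for the second after the job is handed in, while the arm keeps its last pose, push and grip.
It also fails if it takes over 45 s, if anything falls off the work surface, if the arm or the gripper's body presses on something with over 40 N, if the wrist force passes 120 N, or if a joint passes its speed limit or range.

## Robot

A 7-joint arm with a two-finger parallel gripper is mounted at the origin on the work surface. World frame = base frame: x ahead of the robot, y to its left, z up, the work surface at z = 0. Lengths are in m, angles in rad, forces in N, time in s.
With the tool pointing down it reaches from about 0.425 to 0.925 m from the base axis. Payload 6.8 kg.
Tool frame: the origin (TCP) lies midway between the tips of the shut fingers; the grasp point (between the pads) lies 19 mm behind it (r.grasp_offset is the distance from the TCP to the grasp point, in m); z points along the fingers, y is the line along which they close (so a half turn about z gives the same grasp; the last joint's range is limited). The gripper opens to 88 mm and grips with 3 to 60 N. Pads are 20 mm wide; open, the fingers measure 115 mm over their backs; the gripper's body (75 mm by 178 mm) begins 61 mm behind the grasp point.
Start: joints at [1.031, 0.477, 0.022, 1.555, -0.011, 1.109, -0.083], TCP at [0.283, -0.613, 0.223] pointing down, gripper open.
Joint ranges: [-2.96, 2.96], [-0.34, 2.1], [-1.41, 1.46], [0.24, 2.44], [-1.37, 4.51], [0.17, 1.92], [-2.96, 2.96]. Speed limits (rad/s): [2.39, 2.39, 3.14, 3.14, 3.14, 3.14, 3.14].

## Interface

Orientations are given as [roll, pitch, yaw] about the fixed x, y, z axes, in that order (R = Rz(yaw) Ry(pitch) Rx(roll)).
In Python, from plant import r, imaging gives the robot as it stands.
- The arm moves only by the tool move_arm, never from a script. Its argument "increments" is a list of rows, each a list of 5 numbers: the shift along the tool's x, y, z in cm, then the turn about the tool's z in rad, then the finger opening in cm, from 0 to 8.78. A call has 1 to 20 rows; each row is the pose to reach, as a shift and turn from the pose commanded when the call began, along the tool's axes at that moment; what a row does not reach only later rows make up. A row lasts 1/10 s, in which the tool goes at most 50 mm and 8.59 degrees, less where a joint would pass 70% of its speed; a pose out of reach is approached as far as the arm can. A call with a gripper value outside its range is refused whole. The fingers move at their own pace and stop on an object; the grip force is fixed at half the most. Time passes only in rows, so rows that repeat a pose let the fingers close. It gives the time, the measured TCP pose, the force, the opening and the grip force at its end, in the units of the state.
- r.observe(): the state, without advancing time (a new reading comes with each control period).
- imaging.read_camera(name): name is "scene" or "side" or "wrist"; returns the picture (420x560x3 uint8, red, green, blue); there is no depth.
- imaging.calibration(name): a dict with "camera_matrix" (3x3 intrinsics, pixels), "origin" and "orientation" of the camera in the world; the wrist camera has in their place "mount" (4x4, takes a point from camera to tool coordinates, whose origin is the TCP and whose axes are the flange's). Camera axes: x right, y down, z forward; pixel columns grow to the right and rows downward; lengths in m; the calibration is good to about 2 mm. A picture is of the moment at which its call begins: read the wrist's pose just before it. calibration takes no time and is no camera call.
- r.close_job(): hands the job in; it is judged then, once.
The state is a dict: "t": time; "joint_pos": joint angles; "qvel": joint speeds; "effort": joint torques, N m; "eef_pos": TCP position; "tcp_rot": TCP orientation; "wrist_force": force on the tool from outside, world axes, zero at the start; "torque": the same for the moment, N m; "width": finger opening in m; "grasp_force": force on a finger pad.
Only numpy, scipy, OpenCV 4.12 (cv2) and the standard library are available. Lean on these libraries where they do the work, as an engineer would, in place of code of your own. Each camera call takes 0.05 s, during which the arm holds its last target. There are 200 camera calls.

## Working session

There is one attempt and no reset: what is moved stays moved. The work goes in short steps, Python scripts to look and compute and a tool call to move; the robot and the scene stay as the last step left them, time stands still between calls to the robot, and variables do not carry over. Pictures are saved under pics/ and viewed, at most 10 in all, crops included, and the job is handed in when it is done.

Besides the shell and the picture viewer there is one more tool, called after "Emit:" by a JSON object that holds its "fn" and its "kwargs". move_arm: Moves the arm, as the interface text tells. Its arguments: {"type":"object","properties":{"increments":{"type":"array","items":{"type":"array","items":{"type":"number"}}}},"required":["increments"]}

```bash
mkdir -p pics; ls
python3 - <<'E'
from plant import r, imaging
import cv2
for n in ("scene","side"):
    im=imaging.read_camera(n); cv2.imwrite(f"pics/{n}0.png",im[:,:,::-1]); 
    c=imaging.calibration(n); print(n,c)
print(imaging.calibration("wrist"))
o=r.observe(); print(o["eef_pos"],o["tcp_rot"],o["width"],r.grasp_offset,o["t"])
E
```

```text
pics
scene {'camera_matrix': array([[428.71127163,   0.        , 264.8196594 ],
       [  0.        , 428.71127163, 214.60536755],
       [  0.        ,   0.        ,   1.        ]]), 'origin': array([0.84360201, 0.46519284, 0.96546018]), 'orientation': array([-2.60250871e+00, -4.08117726e-04,  2.65443962e+00])}
side {'camera_matrix': array([[518.663692  ,   0.        , 279.8988707 ],
       [  0.        , 518.663692  , 209.88140407],
       [  0.        ,   0.        ,   1.        ]]), 'origin': array([ 0.5610265 , -0.75768935,  0.84894663]), 'orientation': array([-2.38141732,  0.01013556, -0.07099804])}
{'camera_matrix': array([[317.16238778,   0.        , 281.85480856],
       [  0.        , 317.16238778, 208.88359343],
       [  0.        ,   0.        ,   1.        ]]), 'mount': array([[-5.30308569e-04, -9.59298097e-01, -2.82394899e-01,
         7.73834861e-02],
       [ 9.99999828e-01, -4.38119597e-04, -3.89600459e-04,
         5.92402860e-04],
       [ 2.50020239e-04, -2.82395057e-01,  9.59298165e-01,
        -1.62101663e-01],
       [ 0.00000000e+00,  0.00000000e+00,  0.00000000e+00,
         1.00000000e+00]])}
[ 0.28228494 -0.61257507  0.22180115] [-3.14000151e+00  1.01202162e-04  4.31817114e-01] 0.08814994621748035 0.0187 0.1
```

View pics/scene0.png

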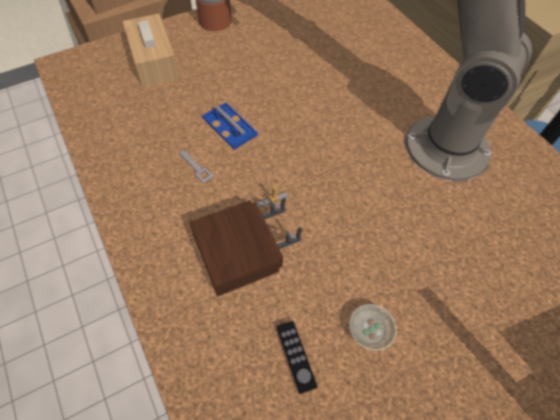

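View pics/side0.png

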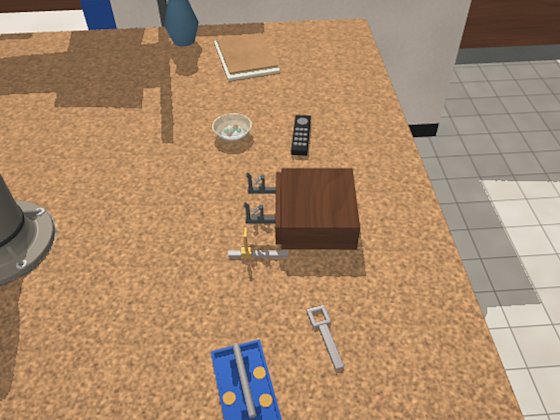

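The side view shows the tray with its rod (240,347)-(253,412), the forks at (250,183) and (250,213), the pointer at (247,240) and the key box at (275-358,170-247). I'll take enlarged crops next.

```bash
cat > h.py <<'E'
import numpy as np, cv2
from scipy.spatial.transform import Rotation as Ro
from plant import r, imaging
def cam(n,st=None):
    c=imaging.calibration(n);K=c["camera_matrix"]
    if n!="wrist": return K,Ro.from_euler("xyz",c["orientation"]).as_matrix(),np.array(c["origin"])
    st=st or r.observe(); R=Ro.from_euler("xyz",st["tcp_rot"]).as_matrix(); M=c["mount"]
    return K,R@M[:3,:3],np.array(st["eef_pos"])+R@M[:3,3]
def at_z(n,uv,z,C=None):
    K,R,o=C or cam(n); d=R@np.linalg.solve(K,[uv[0],uv[1],1]); return o+d*(z-o[2])/d[2]
def proj(n,p,C=None):
    K,R,o=C or cam(n); q=K@(R.T@(np.array(p)-o)); return q[:2]/q[2]
E
python3 - <<'E'
from h import *
a=cv2.imread("pics/side0.png");s=cv2.imread("pics/scene0.png")
cv2.imwrite("pics/c1.png",cv2.resize(a[160:280,215:375],None,fx=5,fy=5,interpolation=cv2.INTER_CUBIC))
t=cv2.resize(a[330:420,195:295],None,fx=4,fy=6.6*4/6.6,interpolation=cv2.INTER_CUBIC)
u=cv2.resize(s[90:180,180:280],None,fx=4,fy=4,interpolation=cv2.INTER_CUBIC)
cv2.imwrite("pics/c2.png",np.hstack([t,u]))
for uv in [(237,346),(253,412)]: print(at_z("side",uv,.032))
for uv in [(218,106),(245,134)]: print(at_z("scene",uv,.032))
for uv in [(276,171),(355,170),(357,236),(275,234)]: print(at_z("side",uv,.07))
E
```

```text
[ 0.5102172  -0.30245452  0.032     ]
[ 0.53393028 -0.42026105  0.032     ]
[ 0.52846791 -0.4279512   0.032     ]
[ 0.50626451 -0.29182889  0.032     ]
[0.60551143 0.10178599 0.07      ]
[0.78142355 0.09062054 0.07      ]
[ 0.75234842 -0.10156167  0.07      ]
[ 0.59131224 -0.08345475  0.07      ]
```

View pics/c1.png

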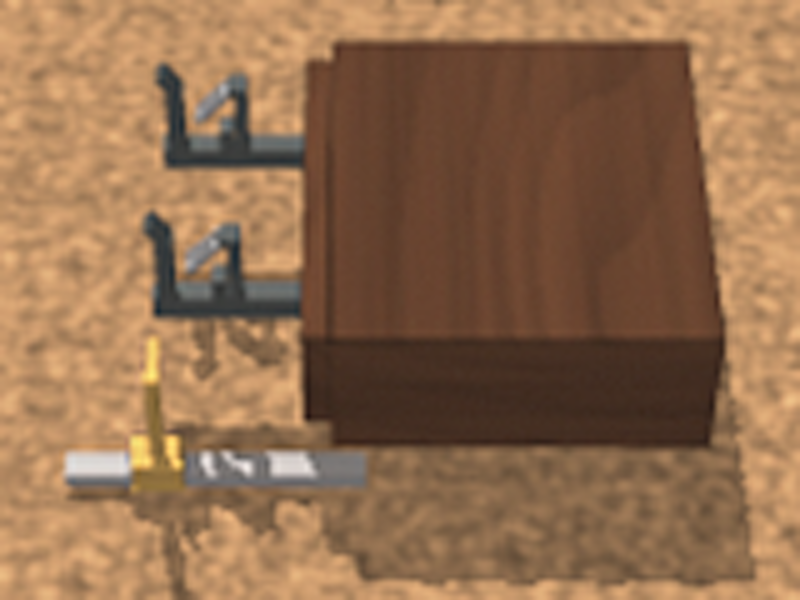

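View pics/c2.png

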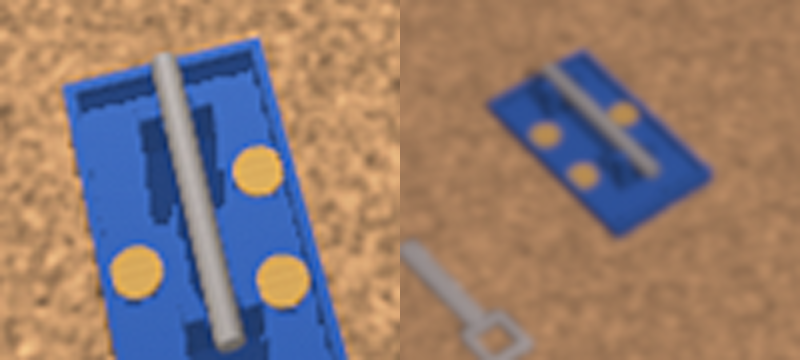

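c1 (5x, origin 215,160) shows the box top corners at (335,43), (688,43), (722,338) and (330,338). The flare tips are at (160,67) and (148,215), and the pointer tip is at (152,338). c2 (4x) shows the rod ends at (166,57) and (230,343) in side, and (549,68) and (655,172) in scene.

Run:
```python
from h import *
S=lambda u,v:(215+u/5,160+v/5)
P=[at_z("side",S(*c),.07)[:2] for c in [(335,43),(688,43),(722,338),(330,338)]]
print(np.round(P,4)); print([np.linalg.norm(P[i]-P[(i+1)%4]) for i in range(4)])
L=np.array([(-.08,.09),(.08,.09),(.08,-.09),(-.08,-.09)]); P=np.array(P)
c=P.mean(0); H=L.T@(P-c); yaw=np.arctan2(H[0,1]-H[1,0],H[0,0]+H[1,1])
print("box",c,yaw); R=np.array([[np.cos(yaw),-np.sin(yaw)],[np.sin(yaw),np.cos(yaw)]])
print("res",P-c-L@R.T)
for n,uv,z in [("flareL",(160,67),.091),("flareR",(148,215),.091),("ptr",(152,338),.06),("frontR",(304,340),.06),("frontL",(308,60),.06)]:
    p=at_z("side",S(*uv),z); print(n,p,"local",R.T@(p[:2]-c))
for uv in [(166,62),(230,338)]: print("rod",at_z("side",(195+uv[0]/4,330+uv[1]/4),.036))
for uv in [(149,68),(255,172)]: print("rod",at_z("scene",(180+uv[0]/4,90+uv[1]/4),.036))
```

```text
[[ 0.6194  0.1087]
 [ 0.7769  0.0957]
 [ 0.761  -0.08  ]
 [ 0.6044 -0.0675]]
[np.float64(0.15796466504482512), np.float64(0.1764168930076182), np.float64(0.15704983341092935), np.float64(0.17677311290418754)]
box [0.69042446 0.01420881] -0.08482467376627488
res [[ 0.00110941 -0.0020041 ]
 [-0.00088527 -0.00143359]
 [-0.00155064  0.00222171]
 [ 0.00132649  0.00121598]]
flareL [0.54127179 0.07606918 0.091     ] local [-0.1538574   0.04900128]
flareR [ 0.5339311  -0.01310343  0.091     ] local [-0.15361672 -0.04047263]
ptr [ 0.53275799 -0.05282384  0.06      ] local [-0.15142038 -0.08014961]
frontR [ 0.59435985 -0.05885184  0.06      ] local [-0.0895293  -0.08093685]
frontL [0.60721133 0.10936401 0.06      ] local [-0.09097578  0.08776301]
rod [ 0.50961419 -0.30365797  0.036     ]
rod [ 0.53313808 -0.42581589  0.036     ]
rod [ 0.53349731 -0.42145222  0.036     ]
rod [ 0.50918598 -0.29360102  0.036     ]
```

```bash
cat >> h.py <<'E'
def inc(p,yaw):
    o=r.observe(); R=Ro.from_euler("xyz",o["tcp_rot"]).as_matrix()
    y=o["tcp_rot"][2]
    print("pos",np.round(o["eef_pos"],4),"rot",np.round(o["tcp_rot"],4),"inc cm",np.round(100*R.T@(np.array(p)-o["eef_pos"]),2),"turn",round(-(yaw-y),3))
E
python3 -c "
from h import *
inc([.5213,-.361,.18],1.760)"
```

```text
pos [ 0.2823 -0.6126  0.2218] rot [-3.140e+00  1.000e-04  4.318e-01] inc cm [ 32.24 -12.84   4.2 ] turn -1.328
```

Emit:
{"fn": "move_arm", "kwargs": {"increments": [[4,-1.6,0.5,-0.14,5],[8,-3.2,1,-0.28,5],[12,-4.8,1.5,-0.42,5],[16,-6.4,2,-0.56,5],[20,-8,2.5,-0.7,5],[24,-9.6,3,-0.84,5],[28,-11.2,3.5,-0.98,5],[30.5,-12.2,4,-1.12,5],[32.2,-12.8,4.2,-1.26,5],[32.2,-12.8,4.2,-1.328,5],[32.2,-12.8,4.2,-1.328,5],[32.2,-12.8,4.2,-1.328,5],[32.2,-12.8,4.2,-1.328,5]]}}

```text
t: 1.4
eef_pos: [0.5208, -0.3628, 0.1805]
tcp_rot: [-3.141, 0.0, 1.757]
wrist_force: [-0.2, 0.1, 0.3]
width: 0.0499
grasp_force: 0.0
```

Run:
```python
from h import *
o=r.observe(); im=imaging.read_camera("wrist"); cv2.imwrite("pics/w1.png",im[:,:,::-1])
C=cam("wrist",o); print(o["eef_pos"],o["tcp_rot"],o["joint_pos"],o["width"],o["wrist_force"])
for s in (-.065,0,.065): print(proj("wrist",[.5213+s*np.cos(1.76),-.361+s*np.sin(1.76),.032],C))
```

```text
[ 0.52079666 -0.36275208  0.18054709] [-3.14116800e+00  1.66426670e-04  1.75704604e+00] [ 0.76446555  0.47519801 -0.34567426  1.6794779   0.18350257  1.01910868
  0.54379646] 0.049948513146198165 [-0.22765366  0.11287514  0.29938966]
[282.96828793 253.01241178]
[282.80720718 193.56978006]
[282.62653648 126.89799525]
```

View pics/w1.png

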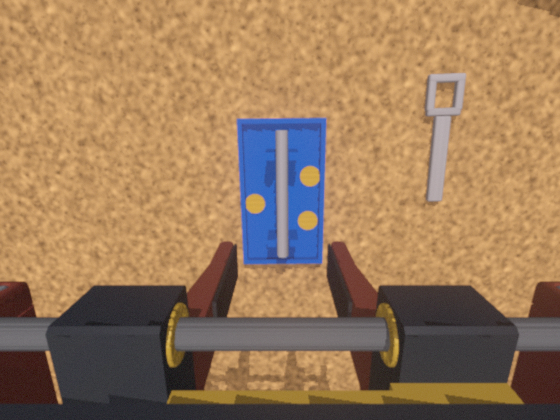

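The wrist view shows the rod running from (281.5,130) to (282.5,258), nearly parallel to the tool x and between the fingers.

Run:
```python
from h import *
C=cam("wrist")
a=at_z("wrist",(281.5,130),.034,C);b=at_z("wrist",(282.5,258),.034,C); m=(a+b)/2;d=a-b
y=np.arctan2(d[1],d[0]); print(a,b,m,np.linalg.norm(d),y)
inc([m[0],m[1],.032-.0187],y)
```

```text
[ 0.5086099  -0.30000955  0.034     ] [ 0.53406445 -0.4296578   0.034     ] [ 0.52133717 -0.36483367  0.034     ] 0.13212343842924262 1.7646657634422336
pos [ 0.5209 -0.3627  0.1806] rot [-3.1413e+00  2.0000e-04  1.7575e+00] inc cm [-2.200e-01  1.000e-02  1.673e+01] turn -0.007
```

Emit:
{"fn": "move_arm", "kwargs": {"increments": [[-0.2,0,4,-0.007,5],[-0.2,0,8,-0.007,5],[-0.2,0,12,-0.007,5],[-0.2,0,14,-0.007,5],[-0.2,0,15.5,-0.007,5],[-0.2,0,16.3,-0.007,5],[-0.2,0,16.7,-0.007,5],[-0.2,0,16.7,-0.007,5],[-0.2,0,16.7,-0.007,3],[-0.2,0,16.7,-0.007,1.6],[-0.2,0,16.7,-0.007,0.5],[-0.2,0,16.7,-0.007,0.5],[-0.2,0,16.7,-0.007,0.5],[-0.2,0,16.7,-0.007,0.5],[-0.2,0,16.7,-0.007,0.5]]}}

```text
t: 2.95
eef_pos: [0.5218, -0.3641, 0.0138]
tcp_rot: [3.142, 0.0, 1.767]
wrist_force: [0.4, -0.4, 1.7]
width: 0.0111
grasp_force: 30.0
```

```bash
python3 -c "
from h import *
inc([.550,-.095,.22],1.486)"
```

```text
pos [ 0.5218 -0.3641  0.0138] rot [3.1416e+00 1.0000e-04 1.7667e+00] inc cm [ 25.84   8.01 -20.62] turn 0.281
```

Emit:
{"fn": "move_arm", "kwargs": {"increments": [[0,0,-0.5,0,0.5],[0,0,-1.5,0,0.5],[0,0,-4,0,0.5],[0,0,-8,0,0.5],[0,0,-12,0,0.5],[3,0.9,-14.5,0.03,0.5],[7,2.1,-17,0.07,0.5],[11,3.4,-19,0.12,0.5],[15,4.6,-20.6,0.16,0.5],[19,5.9,-20.6,0.2,0.5],[23,7.1,-20.6,0.25,0.5],[25.8,8,-20.6,0.281,0.5],[25.8,8,-20.6,0.281,0.5],[25.8,8,-20.6,0.281,0.5],[25.8,8,-20.6,0.281,0.5]]}}

```text
t: 4.45
eef_pos: [0.5498, -0.0968, 0.2199]
tcp_rot: [3.141, 0.001, 1.484]
wrist_force: [0.5, -0.3, -1.4]
width: 0.0114
grasp_force: 30.0
```

Run:
```python
from h import *
o=r.observe(); im=imaging.read_camera("wrist"); cv2.imwrite("pics/w2raw.png",im[:,:,::-1]); cv2.imwrite("pics/w2.png",cv2.resize(im[:300,:,::-1][:,80:480],None,fx=2,fy=2,interpolation=cv2.INTER_CUBIC))
import json; json.dump({k:np.array(v).tolist() for k,v in o.items()},open("w2.json","w"))
print(o["eef_pos"],o["tcp_rot"],o["width"])
```

```text
[ 0.54976381 -0.09683202  0.21991428] [3.14147108e+00 8.47757212e-04 1.48432361e+00] 0.011382283793166303
```

View pics/w2.png

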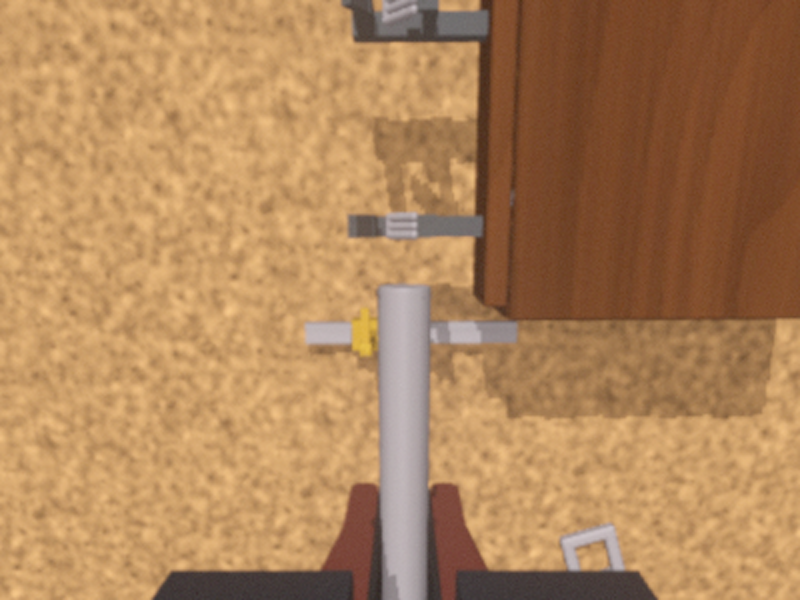

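w2 (2x, origin 80,0) shows:
- Right fork: flare end (349,225), jaw (388-418,226).
- Drawer top front edge: (491,10) to (485,300).
- Pointer tip: (365,308).
- Box corner: (510,318).
- Held rod end: (404.5,286).

Run:
```python
from h import *
import json
o=json.load(open("w2.json")); C=cam("wrist",o)
W=lambda u,v,z:at_z("wrist",(80+u/2,v/2),z,C)
pts=dict(flareR=W(349,225,.091),flareRa=W(349,214,.091),flareRb=W(349,237,.091),faceR=W(485,300,.06),faceL=W(491,10,.06),ptr=W(365,308,.06),box=W(510,318,.07),boxL=W(519,10,.07),rodend=W(404.5,288,o["eef_pos"][2]+.0187))
for k,v in pts.items(): print(k,np.round(v,4))
d=pts["faceL"]-pts["faceR"]; print("yaw face",np.arctan2(d[1],d[0])-np.pi/2)
d=pts["boxL"]-pts["box"]; print("yaw box",np.arctan2(d[1],d[0])-np.pi/2)
R=Ro.from_euler("xyz",o["tcp_rot"]).as_matrix(); print("rodend tool",R.T@(pts["rodend"]-o["eef_pos"]))
for yaw in(-.085,-.092,-.08):
  e=np.array([np.cos(yaw),np.sin(yaw),0]);n=np.array([-e[1],e[0],0])
  f=pts["flareR"]
  print(yaw,"seat via flare",(f+.019*e+.045*n)[:2],"via face",(pts["faceR"]-.045*e)@e,"flare along e",(f+.019*e)@e,"pull",(pts["faceR"]-pts["ptr"])@e)
```

```text
flareR [ 0.5329 -0.0156  0.091 ]
flareRa [ 0.5334 -0.011   0.091 ]
flareRb [ 0.5323 -0.0207  0.091 ]
faceR [ 0.5943 -0.0568  0.06  ]
faceL [0.6034 0.0704 0.06  ]
ptr [ 0.5339 -0.0556  0.06  ]
box [ 0.6049 -0.0655  0.07  ]
boxL [0.614  0.0665 0.07  ]
rodend [ 0.5558 -0.0323  0.2386]
yaw face -0.07173892669499926
yaw box -0.06900540471784611
rodend tool [ 0.06474874  0.00046388 -0.01875484]
-0.085 seat via flare [0.55560319 0.02760682] via face 0.5519399440970697 flare along e 0.5512535294922928 pull 0.06027270800893767
-0.092 seat via flare [0.5559052 0.0274465] via face 0.5519685863884558 flare along e 0.5510327549906199 pull 0.060244165638301435
-0.08 seat via flare [0.55538679 0.02772004] via face 0.5519015770537654 flare along e 0.5513952586044558 pull 0.06029128731850222
```

```bash
python3 -c "
from h import *
inc([.5558,.0277,.105],1.4928)"
```

```text
pos [ 0.5498 -0.097   0.2198] rot [-3.1416e+00  6.0000e-04  1.4836e+00] inc cm [12.49 -0.48 11.47] turn -0.009
```

Emit:
{"fn": "move_arm", "kwargs": {"increments": [[3,-0.1,1,-0.009,0.5],[6,-0.2,2,-0.009,0.5],[9,-0.4,3,-0.009,0.5],[12.5,-0.48,5,-0.009,0.5],[12.5,-0.48,8,-0.009,0.5],[12.5,-0.48,10.5,-0.009,0.5],[12.5,-0.48,11.5,-0.009,0.5],[12.5,-0.48,11.5,-0.009,0.5],[12.5,-0.48,11.5,-0.009,0.5]]}}

```text
t: 5.4
eef_pos: [0.5566, 0.0289, 0.1055]
tcp_rot: [3.14, -0.0, 1.493]
wrist_force: [0.3, -1.1, -1.5]
width: 0.0114
grasp_force: 30.0
```

Run:
```python
from h import *
o=r.observe(); im=imaging.read_camera("wrist"); s=imaging.read_camera("side")
a=cv2.resize(im[100:300,190:390,::-1],(400,400),interpolation=cv2.INTER_CUBIC)
b=cv2.resize(s[150:250,210:310,::-1],(400,400),interpolation=cv2.INTER_CUBIC)
cv2.imwrite("pics/w3.png",np.hstack([a,b]))
import json; json.dump({k:np.array(v).tolist() for k,v in o.items()},open("w3.json","w"))
print(o["eef_pos"],o["tcp_rot"],o["width"])
```

```text
[0.55658713 0.02888829 0.10551385] [ 3.14048065e+00 -8.18431041e-05  1.49336427e+00] 0.011397236728462986
```

View pics/w3.png

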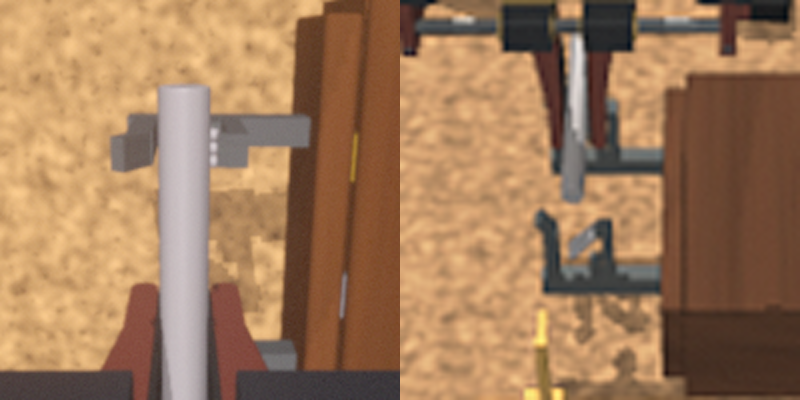

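w3: the left fork's flare end is at u=111, v=138-172, its post's back edge is at u=248, v=133-168, and the rod is at u=160-208, between them.

Run:
```python
from h import *
import json
o=json.load(open("w3.json")); C=cam("wrist",o)
W=lambda u,v,z:at_z("wrist",(190+u/2,100+v/2),z,C)
yaw=-.078
e=np.array([np.cos(yaw),np.sin(yaw),0]);n=np.array([-e[1],e[0],0])
for nm,p,off in [("flare",W(111,155,.091),-.019),("post",W(248,150,.085),.021)]:
    print(nm,p,"seat",p-off*e-.045*n)
p=W(316,15,.06);q=W(302,360,.06);d=p-q; print("face",q,p,np.arctan2(d[1],d[0])-np.pi/2, "seat along e",(q-.045*e)@e,"tcp along e,n",np.array(o["eef_pos"])@e,np.array(o["eef_pos"])@n)
p=W(184,86,o["eef_pos"][2]+.0187); print("rodend",p, (p-o["eef_pos"])@n)
```

```text
flare [0.53975272 0.07371609 0.091     ] seat [0.55518851 0.02737242 0.091     ]
post [0.57886653 0.07100076 0.085     ] seat [0.55442393 0.02777392 0.085     ]
face [ 0.59689434 -0.01266224  0.06      ] [0.60431197 0.107148   0.06      ] -0.06183257438079326 seat along e 0.5510661632943706 tcp along e,n 0.5526438471929462 0.07217024598160515
rodend [0.56195524 0.09384352 0.12421385] 0.06517601944064835
```

Emit:
{"fn": "move_arm", "kwargs": {"increments": [[-0.13,-0.13,0,0,0.5],[-0.13,-0.13,1,0,0.5],[-0.13,-0.13,2,0,0.5],[-0.13,-0.13,2.6,0,0.5],[-0.13,-0.13,3,0,0.5],[-0.13,-0.13,3,0,0.5],[-0.13,-0.13,3,0,0.5]]}}

```text
t: 6.2
eef_pos: [0.5545, 0.0285, 0.0746]
tcp_rot: [-3.141, -0.0, 1.495]
wrist_force: [0.6, -0.2, -0.2]
width: 0.0112
grasp_force: 30.0
```

Emit:
{"fn": "move_arm", "kwargs": {"increments": [[0,0.03,0.5,0,0.5],[0,0.03,1,0,0.5],[0,0.03,1.3,0,0.5],[0,0.03,1.6,0,0.5],[0,0.03,1.9,0,0.5],[0,0.03,2.2,0,0.5],[0,0.03,2.5,0,0.5],[0,0.03,2.8,0,0.5],[0,0.03,3.1,0,0.5],[0,0.03,3.3,0,0.5],[0,0.03,3.5,0,0.5],[0,0.03,3.7,0,0.5],[0,0.03,3.85,0,0.5],[0,0.03,3.95,0,0.5],[0,0.03,3.95,0,0.5]]}}

```text
t: 7.7
eef_pos: [0.556, 0.0283, 0.0365]
tcp_rot: [3.139, 0.0, 1.494]
wrist_force: [-4.8, -0.5, 9.9]
width: 0.011
grasp_force: 30.0
```

Run:
```python
from h import *
s=imaging.read_camera("side");w=imaging.read_camera("wrist");c=imaging.read_camera("scene")
b=cv2.resize(s[150:250,215:315,::-1],(500,500),interpolation=cv2.INTER_CUBIC)
a=cv2.resize(w[140:390,205:355,::-1],(300,500),interpolation=cv2.INTER_CUBIC)
cv2.imwrite("pics/w4.png",np.hstack([a,b]))
o=r.observe(); print(o["eef_pos"],o["wrist_force"],o["torque"],o["width"])
```

```text
[0.55599763 0.02831832 0.03655195] [-4.52156007 -0.59766291 10.517559  ] [-0.14502167  0.83455949 -0.04408863] 0.010801125446349244
```

View pics/w4.png

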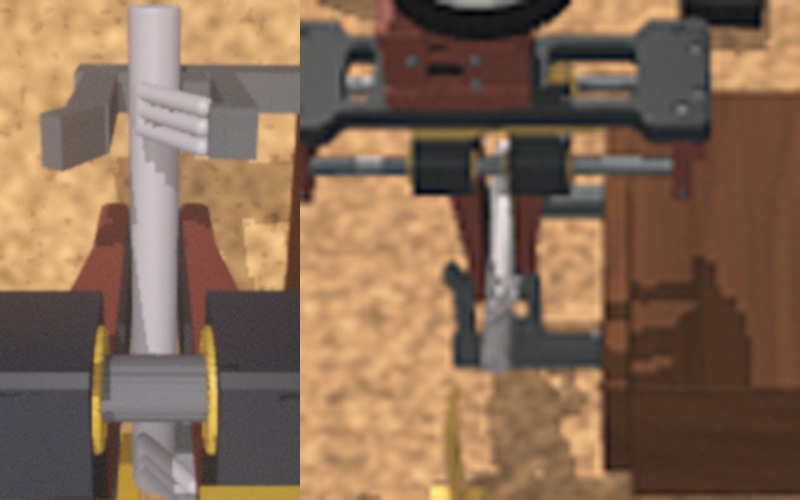

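The left jaw is back over the rod, and the right jaw shows over it at the bottom of the wrist crop. I'll press slightly more to confirm the rod is home, then ease off.

Emit:
{"fn": "move_arm", "kwargs": {"increments": [[0,-0.05,0.1,0,0.5],[0,-0.1,0.2,0,0.5],[0,-0.1,0.3,0,0.5],[0,-0.1,0.3,0,0.5]]}}

```text
t: 8.25
eef_pos: [0.5561, 0.0283, 0.0361]
tcp_rot: [3.137, 0.001, 1.494]
wrist_force: [-9.9, -2.4, 34.3]
width: 0.0113
grasp_force: 30.0
```

Emit:
{"fn": "move_arm", "kwargs": {"increments": [[0,0,-0.2,0,0.5],[0,0,-0.38,0,0.5],[0,0,-0.38,0,0.5]]}}

```text
t: 8.55
eef_pos: [0.5551, 0.0284, 0.0366]
tcp_rot: [3.139, -0.0, 1.494]
wrist_force: [-0.5, -0.2, 6.3]
width: 0.0114
grasp_force: 30.0
```

```bash
python3 -c "
from h import *
o=r.observe();print(o['eef_pos'],o['wrist_force'],o['torque'])"
```

```text
[0.55505428 0.0283835  0.03663182] [-0.49173018 -0.15847582  6.33520981] [-0.20200873 -0.05146962  0.01503591]
```

Emit:
{"fn": "move_arm", "kwargs": {"increments": [[0,-0.4,0,0,0.5],[0,-0.9,0,0,0.5],[0,-1.4,0,0,0.5],[0,-1.9,0,0,0.5],[0,-2.4,0,0,0.5],[0,-2.9,0,0,0.5],[0,-3.4,0,0,0.5],[0,-3.9,0,0,0.5],[0,-4.4,0,0,0.5],[0,-4.9,0,0,0.5],[0,-5.3,0,0,0.5],[0,-5.6,0,0,0.5],[0,-5.8,0,0,0.5],[0,-5.8,0,0,0.5],[0,-5.8,0,0,0.5]]}}

```text
t: 10.05
eef_pos: [0.4976, 0.0332, 0.0366]
tcp_rot: [3.138, -0.001, 1.495]
wrist_force: [5.6, -0.1, 5.2]
width: 0.0113
grasp_force: 30.0
```

Run:
```python
from h import *
s=imaging.read_camera("side");w=imaging.read_camera("wrist")
b=cv2.resize(s[180:260,215:295,::-1],(560,560),interpolation=cv2.INTER_CUBIC)
a=cv2.resize(w[140:420,220:340,::-1],(240,560),interpolation=cv2.INTER_CUBIC)
cv2.imwrite("pics/w5.png",np.hstack([a,b]))
o=r.observe(); print(o["eef_pos"],o["tcp_rot"],o["wrist_force"],o["torque"],o["width"])
```

```text
[0.49765167 0.03319256 0.03663628] [ 3.13798161e+00 -1.06816490e-03  1.49472963e+00] [5.05157114 0.39365261 5.46757649] [-0.23979279 -1.17801002 -0.0475652 ] 0.011227179301887158
```

View pics/w5.png

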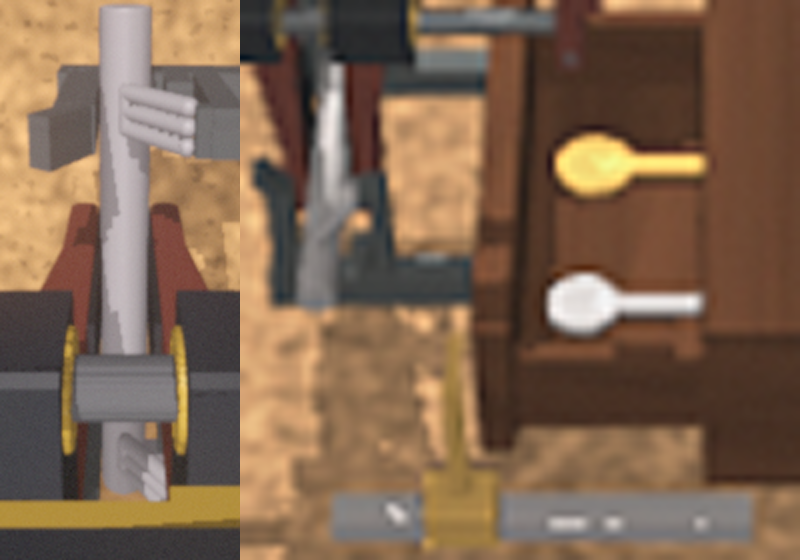

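w5 shows both jaws over the rod. The pointer tip is at (456,333) and the drawer's upper right front corner is near (480,333), so a few mm remain.

Run:
```python
from h import *
S=lambda u,v:at_z("side",(215+(u-240)/7,180+v/7),.06)
yaw=-.077;e=np.array([np.cos(yaw),np.sin(yaw),0])
t=S(456,333)
for c in[(477,335),(480,335),(484,335),(487,250)]: print(S(*c),(S(*c)-t)@e)
o=r.observe();print("tcp-seat0 pull",(np.array([.5551,.0284])-o["eef_pos"][:2])@e[:2])
s0=cv2.imread("pics/side0.png")[175:265,215:305]; s1=imaging.read_camera("side")[175:265,215:305,::-1]
cv2.imwrite("pics/w6.png",np.hstack([cv2.resize(x[40:80,10:60],(400,320),interpolation=cv2.INTER_CUBIC) for x in(s0,s1)]))
```

```text
[ 0.53975568 -0.05408593  0.06      ] 0.006146903525334351
[ 0.54062525 -0.05415563  0.06      ] 0.0070192659293569215
[ 0.54178466 -0.05424857  0.06      ] 0.00818238541313141
[ 0.54372256 -0.02058283  0.06      ] 0.007524844982827918
tcp-seat0 pull 0.05764676995061484
```

View pics/w6.png

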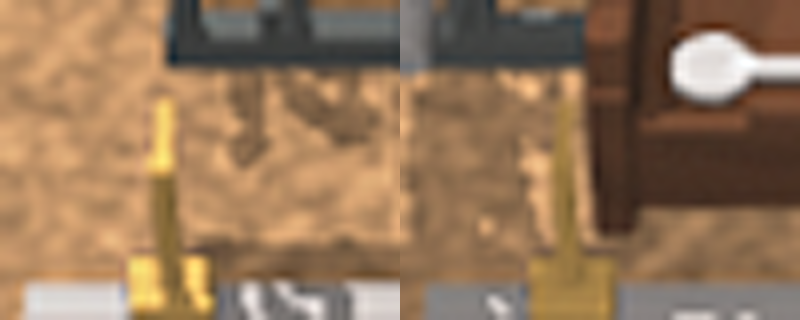

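w6 (8x, origin 225,215) puts the pointer centre line at u≈245.6 and the face corner at u≈248.5, about 6 mm short. I've used all ten views, so I'll finish with numeric profiles.

Emit:
{"fn": "move_arm", "kwargs": {"increments": [[0,-0.15,0,0,0.5],[0,-0.3,0,0,0.5],[0,-0.3,0,0,0.5],[0,-0.3,0,0,0.5]]}}

```text
t: 10.6
eef_pos: [0.4947, 0.0334, 0.0366]
tcp_rot: [3.138, -0.001, 1.495]
wrist_force: [4.7, 0.0, 5.2]
width: 0.0115
grasp_force: 30.0
```

Run:
```python
from h import *
s0=cv2.imread("pics/side0.png")[:,:,::-1]; s1=imaging.read_camera("side")
np.save("s1.npy",s1)
sat=lambda s:s.astype(int)[...,0]-s.astype(int)[...,2]
print("shut R-B, cols 241-250");
for v in range(225,238): print(v,sat(s0)[v,241:251])
print("now R, cols 241-256")
for v in range(206,242,2): print(v,s1[v,241:256,0])
print("shut R cols 270-284")
for v in range(206,242,2): print(v,s0[v,270:284,0])
o=r.observe();print(o["eef_pos"],o["wrist_force"])
```

```text
shut R-B, cols 241-250
225 [101 102  95  84  88  97  99  97  94  90]
226 [99 97 83 74 78 85 95 97 94 87]
227 [ 96  95  89  97 118 111  90  89  87  81]
228 [ 91  94  92 116 132 125  86  79  84  89]
229 [ 91  92  83 118 134 126  81  77  86  95]
230 [ 98  94  89 118 133 125  88  78  83  87]
231 [ 97  99  93 120 133 122  80  78  78  73]
232 [ 91  96  84 124 136 120  75  85  84  79]
233 [ 79  89  81 127 136 119  77  90  92  89]
234 [ 86  93 110 131 130 121  79  83  85  86]
235 [100  99 120 134 135 126  83  79  80  84]
236 [ 94  99 115 129 133 104  84  82  79  83]
237 [79 85 88 85 84 77 83 83 78 80]
now R, cols 241-256
206 [201 188 189 201 209 215 168 118 121 124 127 118  77  45  72]
208 [200 175 177 190 196 199 157 121 123 125 132 115  72  48  74]
210 [193 208 222 219 212 221 162  92  98 119 135 106  59  51  76]
212 [203 197 205 212 206 207 144  72  80  81  84  70  52  52  75]
214 [152 149 154 159 164 141 111 111  94  78  81  67  49  58  78]
216 [129 135 144 128 109  96 113 129 125 126 125  87  46  63  79]
218 [ 67  66  66  67  67  67 112 128 124 123 121  82  43  65  79]
220 [ 66  66  67 
[... 1202 characters left out ...]
04 105]
222 [ 52  51  50  50  45  93 116 114 113 113  82  85 103 105]
224 [155 169 167 179 175 133 111 113 111 111  81  84 104 107]
226 [206 227 208 197 156 110 108 109 108 111  84  88 108 111]
228 [150 166 183 195 159  87  59  65  67  69  55  56  62  65]
230 [137 127 152 179 171 113  61  67  66  67  66  71  74  74]
232 [126 155 177 193 189 121  59  67  70  71  64  67  73  71]
234 [186 169 182 214 204 123  56  67  69  70  66  66  68  68]
236 [217 218 220 228 206 120  49  62  65  68  63  66  69  68]
238 [220 218 215 215 208 134  48  59  61  63  58  63  67  68]
240 [206 206 192 185 209 150  51  60  62  63  59  61  64  65]
[0.49473495 0.0334282  0.03662765] [ 5.75612518 -0.20886118  5.37473464]
```

```bash
cat > gap.py <<'E'
from h import *
def edge(s,c0,c1,rows):
    out=[]
    for v in rows:
        g=s[v,c0:c1,0].astype(float); lo=g[-1]; hi=g[0]
        out.append((c0-.5+((g-lo)/(hi-lo)).clip(0,1).sum(),v))
    return out
yaw=-.077;e=np.array([np.cos(yaw),np.sin(yaw),0]);n=np.array([-e[1],e[0],0])
def gap(s,c):
    T=at_z("side",(245.07,228),.06)
    E=edge(s,c-1,c+2,[205,206,207,208,209,210,211,212,224,225,226])
    return [round(1000*float((at_z("side",p,.06)-T)@e),1) for p in E]
if __name__=="__main__":
    import sys
    print("shut",gap(cv2.imread("pics/side0.png")[:,:,::-1],275))
    s=imaging.read_camera("side") if len(sys.argv)<3 else np.load("s1.npy")
    c=int(sys.argv[1]); print("now",gap(s,c),gap(s,c+1))
    o=r.observe();print(o["eef_pos"],o["wrist_force"],o["t"],"e",np.array(o["eef_pos"])@e)
E
python3 gap.py 246 x
```

```text
shut [60.0, 60.0, 60.1, 60.1, 60.2, 60.3, 60.2, 60.3, 60.4, 60.4, 59.9]
now [-0.4, -0.2, -0.2, 0.1, 0.2, 0.4, 0.5, 0.7, 1.4, 1.6, 1.7] [0.8, 0.9, 0.8, 1.0, 1.3, 1.5, 1.7, 1.8, 2.4, 2.5, 2.6]
[0.49473495 0.0334282  0.03662765] [ 5.75612518 -0.20886118  5.37473464] 10.65 e 0.49069760769696547
```

Emit:
{"fn": "move_arm", "kwargs": {"increments": [[0,-0.12,0,0,0.5],[0,-0.12,0,0,0.5],[0,-0.12,0,0,0.5],[0,-0.12,0,0,0.5]]}}

```text
t: 11.05
eef_pos: [0.4935, 0.0335, 0.0366]
tcp_rot: [3.138, -0.001, 1.495]
wrist_force: [4.5, -1.0, 4.3]
width: 0.011
grasp_force: 30.0
```

```bash
python3 gap.py 246; python3 -c "
from h import *
s1=imaging.read_camera('side')
for v in (206,208,210,212,224,225,226): print(v,s1[v,242:251,0])
print(r.observe()['qvel'])"
```

```text
shut [60.0, 60.0, 60.1, 60.1, 60.2, 60.3, 60.2, 60.3, 60.4, 60.4, 59.9]
now [-0.4, -0.6, -0.9, -0.7, -0.3, -0.4, -0.3, -0.2, 0.8, 1.0, 0.6] [0.7, 0.5, 0.2, 0.4, 0.9, 1.1, 1.1, 0.9, 2.4, 2.5, 4.2]
[0.49355987 0.03350721 0.03662184] [ 4.25163043 -0.48210012  4.63796246] 11.1 e 0.4895199273179512
206 [188 188 202 212 200 142 110 124 126]
208 [176 178 192 199 173 128 120 125 127]
210 [208 223 220 217 187 124  93  99 120]
212 [196 204 213 211 159  89  78  82  81]
224 [152 199 219 173 102  77  82  82  83]
225 [166 207 221 174 104  75  79  80  80]
226 [152 183 200 150  99 101 105 107 106]
[-0.00089734 -0.00072833  0.00077031  0.00025585  0.00138933 -0.00023927
  0.00211591]
```

Face and pointer now agree to within about 0.5 mm. Both jaws are closed over the rod and the arm is still, so I'm handing in.

```bash
python3 -c "
from plant import r
print(r.close_job())"
```

```text
the job is handed in; nothing more can be done
None
```

I handed the job in with the rod seated in both forks, both jaws snapped back over it, and the arm still gripping the rod and holding the drawer's front face within about 0.5 mm of the pointer by camera measurement; the hand-in returned no verdict.

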